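# Swing a vial carrier into line on its docking station

## Task

Put the steel vial carrier into the docking station on the bench: set its notched end against the brass post with the carrier still at a clear angle in front of the fence, lean on the post until you feel it, then, with the notch staying on the post, swing the other end in past the red spring plunger until the carrier lies flat along the fence, clamped between post and plunger. Be gentle (never press the carrier on the station with more than 25 N), let go and leave it standing flat on the bench, and do not shift or tip the other things around.

Things in the scene. Friction and masses are not known exactly. Their poses are not given: they have to be found in the camera images.
- carrier: Loose vial carrier, about 350 g: a steel bar 190 mm long (its y), 30 mm wide (its x), 24 mm high, with a black handle at its middle and three capped vials fixed in it on either side (tops at 44 mm, at 38, 55 and 72 mm from the middle). Origin: middle of the underside; z up. The +y end has the V notch, the -y end is a nose tapered over its last 8 mm to a flat 8 mm wide at y = -95 mm.
- handle (a point): Centre of the carrier's black upright handle block: 14 mm thick along the carrier's x, 44 mm long along y, its top 64 mm above the carrier's underside (this point: x = 0, y = 0, z = 44 mm). Grip it from above across its thickness; fingertips kept above 25 mm clear the bar, the fence and the bench.
- notch (a point): Point of the carrier (x = 0, y = +93.9 mm, z = 12 mm in its frame) where the post's axis lies when the post is seated in the V notch. The notch is upright, 22 mm wide and 11 mm deep, with 45-degree faces.
- dock: Docking station screwed to the bench, all of it fixed but the plunger. A thin grey sheet only marks its ground: the carrier stands on the bench. Origin on the bench; x points away from the robot to the fence, y along the fence towards the post, z up. With the carrier home, its axes are parallel to these, and its origin is at x = 0 and at y = the post's offset in its slot.
- fence_face (a point): Middle of the upper front edge of the fence, x = +15.5 mm, y = -20 mm, z = 20 mm in the dock's frame. The fence is a dark steel bar 150 mm long along the dock's y, 12 mm thick, 20 mm high; the carrier's long side ends flush along it.
- slot_mid (a point): Where the post would stand with the carriage in mid-slot: x = 0, y = +93.9 mm, z = 12 mm in the dock's frame. The brass post is upright, 14 mm diameter, 45 mm high. Post and plunger housing share one carriage, clamped rigidly up to 10 mm from mid-slot, either way along the dock's y: this post offset is not measured and has to be felt.
- plunger (a joint): Red plunger ball (10 mm radius, centre 13 mm up, on the dock's x = 0). 0 = out, its tip 181.9 mm in -y from the post's axis; the value (m) grows as it is pressed to -y, to 0.015. Spring 2.1 N plus 0.3 N per mm. The swinging carrier's nose cams it back; with the carrier home it is in by 7 mm and pushes it onto the post. Its dark housing (34 x 30 x 26 mm high) is centred 228.9 mm from the post.
- tube_stand: Bystander: steel two-tier tube stand, 60 x 150 x 61 mm, with three orange-capped tubes 103 mm high. Origin: middle of the underside.
- spray: Bystander: white bottle, 64 mm diameter, 160 mm high. Origin: middle of the underside.
- jar: Bystander: clear jar with green cap, 60 mm diameter, 60 mm high. Origin: middle of the underside.
- tray: Bystander: open grey plastic tray, 120 x 170 x 35 mm. Origin: middle of the underside.
- beaker: Bystander: glass beaker, 64 mm diameter, 75 mm high. Origin: middle of the underside.
- weight: Bystander: brass balance weight, 40 mm diameter, 49 mm high. Origin: middle of the underside.
Things that resemble listed ones, but are neither listed nor needed, are in the scene too. What is shaped like the carrier but green is not meant.

How it is judged:
By the outcome, as a careful person would: the job done as asked, in the order asked, and still so for the second after the job is handed in, with the robot touching nothing.
It also fails if it takes over 51 s, if anything falls off the work surface, if the arm or the gripper's body presses on something with over 40 N, if the wrist force passes 120 N, or if a joint passes its speed limit or range.

## Robot

A 6-joint arm with a two-finger parallel gripper is mounted at the origin on the work surface. World frame = base frame: x ahead of the robot, y to its left, z up, the work surface at z = 0. Lengths are in m, angles in degrees, forces in N, time in s.
With the tool pointing down it reaches from about 0.4 to 0.825 m from the base axis. Payload 7 kg.
Tool frame: the origin (TCP) lies midway between the tips of the shut fingers; the grasp point (between the pads) lies r.tcp_to_grasp behind it (r.tcp_to_grasp is the distance from the TCP to the grasp point, in m); x points along the fingers, y is the direction in which the jaws open and shut, and the axes are right-handed (so a half turn about x gives the same grasp; the last joint's range is limited). The gripper opens to 88 mm and grips with 3 to 60 N. Pads are 19 mm wide; open, the fingers measure 130 mm over their backs; the gripper's body (78 mm by 193 mm) begins 47 mm behind the grasp point.
Start: joints at [-46.862, 20.546, 0.682, 0, -70.136, -16.507], TCP at [0.303, -0.603, 0.227] pointing down, gripper open.
Joint ranges: [-176.03, 176.03], [-82.01, 121.73], [-58.28, 71.71], [-173.87, 95.51], [-174.79, -0.11], [-173.66, 173.66]. Speed limits (degrees/s): [136.94, 136.94, 172.46, 180, 180, 180].

## Interface

Orientations are given as [roll, pitch, yaw] about the fixed x, y, z axes, in that order (R = Rz(yaw) Ry(pitch) Rx(roll)).
In Python, from plant import r gives the robot as it stands.
- The arm moves only by the tool carry_out, never from a script. Its argument "moves" is a list of rows, each a list of 7 numbers: the shift along the world's x, y, z in mm, then the turn, a rotation vector about the world's x, y, z in rad, then the opening in per cent of the stroke, from 0 (shut) to 100 (fully open). In form: [[x, y, z, wx, wy, wz, claw], ...]. A call has 1 to 5 rows; each row is the pose to reach, as a shift and turn from the pose commanded when the call began; what a row does not reach only later rows make up. A row lasts 1/10 s, in which the tool goes at most 50 mm and 8.59 degrees, less where a joint would pass 70% of its speed; a pose out of reach is approached as far as the arm can. A call with a gripper value outside its range is refused whole. The fingers move at their own pace and stop on an object; "squeeze" is the grip in N (left out, the last holds). Time passes only in rows, so rows that repeat a pose let the fingers close. It gives the time, the measured TCP pose, the force and the opening at its end, in the units of the state.
- r.get_state(): the state, without advancing time (a new reading comes with each control period).
- r.capture(name): name is "scene" or "top"; returns the picture (384x512x3 uint8, blue, green, red); there is no depth.
- r.camera_params(name): a dict with "K" (3x3 intrinsics, pixels), "rvec" (rotation vector, rad) and "tvec" (3), from world to camera coordinates, as OpenCV has them. Camera axes: x right, y down, z forward; pixel columns grow to the right and rows downward; lengths in m; the calibration is good to about 2 mm. A picture is of the moment at which its call begins. camera_params takes no time and is no camera call.
- r.close_job(): hands the job in, once; it reports no verdict.
The state is a dict: "time_s": time; "joints": joint angles; "qd": joint speeds; "joint_torque": joint torques, N m; "tcp_pos": TCP position; "eef_rot": TCP orientation; "contact_force": force on the tool from outside, world axes, zero at the start; "moment": the same for the moment, N m; "gripper_width": finger opening in m.
Only numpy, scipy, OpenCV 4.12 (cv2) and the standard library are available. Lean on these libraries where they do the work, as an engineer would, in place of code of your own. Each camera call takes 0.05 s, during which the arm holds its last target. There are 200 camera calls.

## Working session

There is one attempt and no reset: what is moved stays moved. The work goes in short steps, Python scripts to look and compute and a tool call to move; the robot and the scene stay as the last step left them, time stands still between calls to the robot, and variables do not carry over. Pictures are saved under pics/ and viewed, about 8 in all and at most 12, crops included, and the job is handed in when it is done.

Besides the shell and the picture viewer there is one more tool, called as a command line: name --pt "numbers of a row" for each row, then --argument value for the rest. carry_out: Moves the arm, as the interface text tells. Its arguments: {"type":"object","properties":{"moves":{"type":"array"},"squeeze":{"type":"number"}},"required":["moves"]}

```bash
ls; mkdir -p pics
python3 - <<'E'
from plant import r
import cv2
print(r.get_state(), r.tcp_to_grasp)
for n in("scene","top"):
    cv2.imwrite(f"pics/{n}0.png",r.capture(n)); print(r.camera_params(n))
E
```

```text
pics
{'time_s': 0.0, 'joints': array([-4.68634157e+01,  2.05938720e+01,  6.32521021e-01, -2.03035902e-02,
       -7.01371727e+01, -1.65071894e+01]), 'qd': array([-0.07786023,  0.01333096,  0.00643225,  0.06264542,  0.00357986,
       -0.06216536]), 'joint_torque': array([ 1.22973674e-03, -5.82723927e+01,  2.93067133e+01,  6.99730128e+00,
        6.97033349e-03, -1.65691481e-04]), 'tcp_pos': array([ 0.30229334, -0.6029563 ,  0.22558511]), 'eef_rot': array([ 95.54499619,  89.89964398, 122.16747606]), 'contact_force': array([ 0.28967239,  0.32813598, -0.46178076]), 'moment': array([-0.02206785, -0.00788625, -0.04001539]), 'gripper_width': 0.08744671781205567} 0.0188
{'K': array([[367.1467111 ,   0.        , 251.16096744],
       [  0.        , 367.1467111 , 191.46932774],
       [  0.        ,   0.        ,   1.        ]]), 'rvec': array([ 0.92122665,  2.72696548, -0.74589682]), 'tvec': array([ 0.33084783, -0.19704949,  1.28465465])}
{'K': array([[356.09383758,   0.        , 259.07246158],
       [  0.        , 356.09383758, 194.66710349],
       [  0.        ,   0.        ,   1.        ]]), 'rvec': array([ 2.16645077, -2.14072215,  0.17107779]), 'tvec': array([-0.01170645,  0.42870355,  1.10562114])}
```

View pics/top0.png

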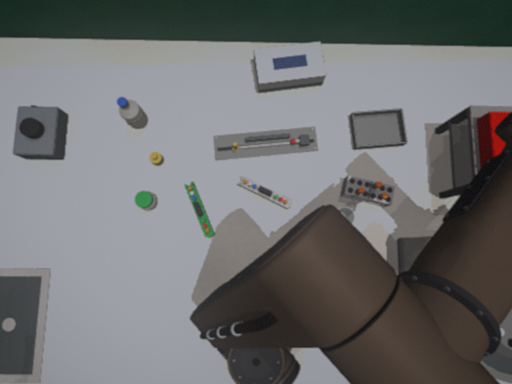

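View pics/scene0.png

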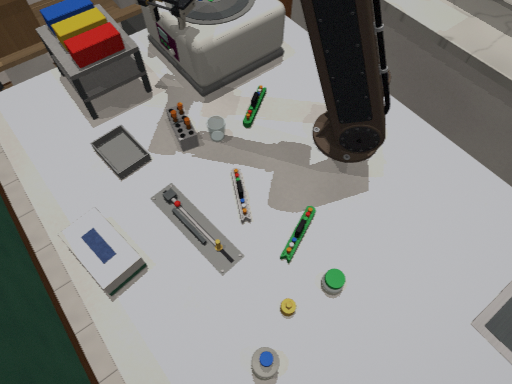

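The top view shows the dock at about (265,143), with the brass post left at (235,147) and the red plunger right at (293,141). The steel carrier is at about (264,192). I'll zoom in.

Run:
```python
import cv2,numpy as np
t=cv2.imread("pics/top0.png")[115:215,205:325]; s=cv2.imread("pics/scene0.png")[160:275,145:260]
f=lambda a,w:cv2.resize(a,None,fx=w,fy=w,interpolation=cv2.INTER_CUBIC)
cv2.imwrite("pics/topz.png",f(t,6)); cv2.imwrite("pics/scz.png",f(s,5))
```

```text
(no output)
```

View pics/topz.png

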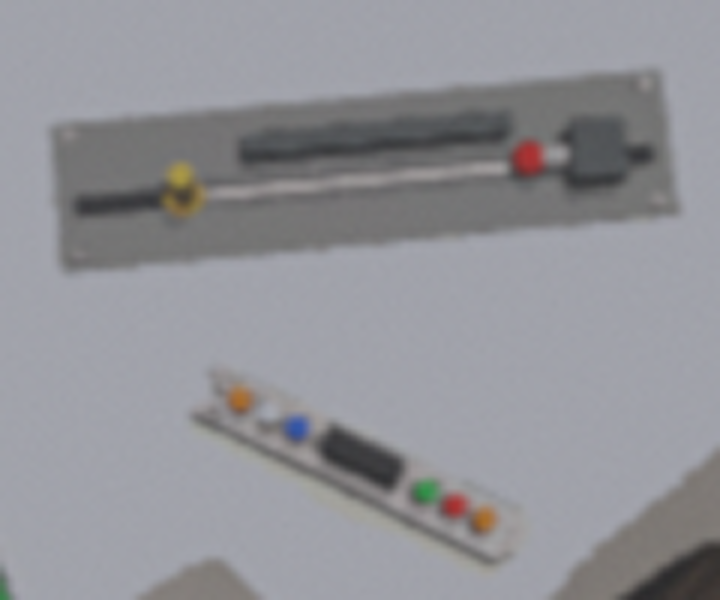

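View pics/scz.png

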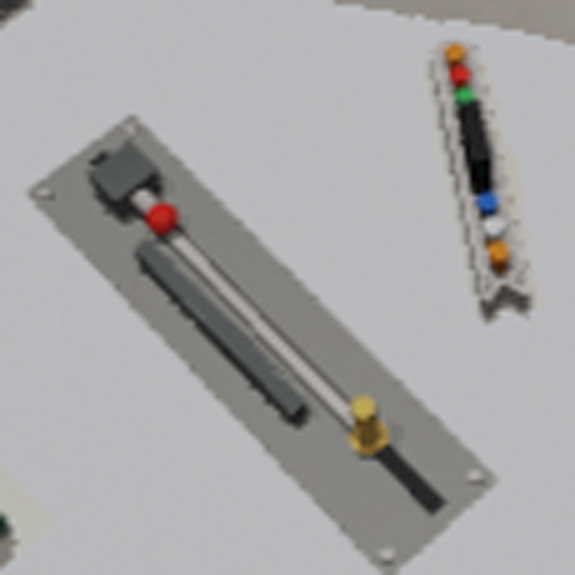

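Clear view: the notch end is upper left in the top view at (205,395), beside the orange cap, and the nose points to lower right. Next I'll fit both poses from the two views.

```bash
cat > h.py <<'E'
import numpy as np,cv2
from plant import r
from scipy.optimize import least_squares
P={n:r.camera_params(n) for n in("top","scene")}
Z={"top":(6,205,115),"scene":(5,145,160)}
def proj(n,X):
    p=P[n]; return cv2.projectPoints(np.asarray(X,float).reshape(-1,1,3),p["rvec"],p["tvec"],p["K"],None)[0][:,0]
def unz(n,q):
    f,a,b=Z[n]; return (np.asarray(q,float)+.5)/f-.5+[a,b]
def W(p,L): # pose x,y(m),yaw ; local pts
    c,s=np.cos(p[2]),np.sin(p[2]); L=np.asarray(L,float)
    return np.c_[p[0]+c*L[:,0]-s*L[:,1],p[1]+s*L[:,0]+c*L[:,1],L[:,2]]
E
cat > fit.py <<'E'
from h import *
C=[[0,y,.042] for y in(.072,.055,.038,-.038,-.055,-.072)]
ct=unz("top",[(239,398),(270,413),(297,428),(426,490),(455,506),(484,520)])
cs=unz("scene",[(499,252),(495,227),(488,202),(464,96),(460,75),(455,52)])
f=lambda p:np.r_[(proj("top",W(p,C))-ct).ravel(),(proj("scene",W(p,C))-cs).ravel()]
a=least_squares(f,[.55,0,.4]); print("carrier",a.x,np.degrees(a.x[2]),np.round(a.fun.reshape(-1,2),1).tolist())
def D(s): return [[0,.0939+s,.045],[0,.0939+s-.1919,.013],[0,.0939+s-.2289,.026]]
dt=unz("top",[(180,174),(528,157),(597,146)]); ds=unz("scene",[(364,404),(162,217),(125,165)])
F=[[.0155,.055,.02],[.0155,-.095,.02]]; fs=unz("scene",[(306,405),(150,238)])
ft=unz("top",[(242,155),(512,128)])
g=lambda p:np.r_[(proj("top",W(p,D(p[3])))-dt).ravel(),(proj("scene",W(p,D(p[3])))-ds).ravel(),
 .5*(proj("scene",W(p,F))-fs).ravel(),.5*(proj("top",W(p,F))-ft).ravel()]
b=least_squares(g,[.65,0,0.,0]); print("dock",b.x,np.degrees(b.x[2]),np.round(b.fun.reshape(-1,2),1).tolist())
from scipy.spatial.transform import Rotation as R
st=r.get_state(); print(R.from_euler("xyz",st["eef_rot"],degrees=True).as_matrix().round(3))
for n in P:
    p=P[n];print(n,(-cv2.Rodrigues(p["rvec"])[0].T@p["tvec"]).round(3))
E
python3 fit.py
```

```text
carrier [ 0.43931952 -0.0252102  -0.44974668] -25.768586755346686 [[0.3, 0.0], [-0.1, -0.1], [0.2, -0.2], [0.2, 0.0], [0.2, -0.3], [0.2, -0.2], [0.2, -0.1], [-0.1, -0.1], [0.2, 0.1], [0.4, 0.4], [0.2, 0.1], [0.3, 0.3]]
dock [ 0.60118438 -0.01421266  0.10940285 -0.00584279] 6.268321308722311 [[0.3, 0.0], [0.4, 0.4], [0.5, 0.0], [-0.0, 0.5], [0.4, 0.1], [-0.3, 0.9], [0.4, -0.3], [0.1, -0.1], [-0.0, -0.0], [0.1, 0.2]]
[[-0.001 -0.448  0.894]
 [ 0.001  0.894  0.448]
 [-1.     0.002 -0.   ]]
top [0.266 0.009 1.156]
scene [0.761 0.455 1.006]
```

carry_out --pt "8 35 0 0 0 0 100" --pt "19 83 0 0 0 0.1 60" --pt "30 131 0 0 0 0.2 60" --pt "41 179 0 0 0 0.3 60" --pt "52 227 0 0 0 0.4 60" --squeeze 25

```text
time_s: 0.6
tcp_pos: [0.3543, -0.3745, 0.2262]
eef_rot: [88.2, 90.0, 137.9]
contact_force: [2.0, -0.4, 0.1]
gripper_width: 0.0613
```

carry_out --pt "11 48 0 0 0 0.05 60" --pt "22 96 0 0 0 0.1 60" --pt "33 144 0 0 0 0.15 60" --pt "44 192 0 0 0 0.2 60" --pt "55 240 0 0 0 0.256 60"

```text
time_s: 1.1
tcp_pos: [0.4093, -0.1345, 0.2267]
eef_rot: [-46.0, 90.0, 18.3]
contact_force: [1.8, 1.0, -0.8]
gripper_width: 0.0523
```

carry_out --pt "10 40 -20 0 0 0 60" --pt "20 75 -50 0 0 0 60" --pt "27 100 -80 0 0 0 60" --pt "30 111 -105 0 0 0 60" --pt "30 111 -105 0 0 0 60"

```text
time_s: 1.6
tcp_pos: [0.4375, -0.0247, 0.1186]
eef_rot: [130.9, 89.7, -164.8]
contact_force: [0.1, 0.8, -0.1]
gripper_width: 0.0525
```

```bash
cat > st.py <<'E'
from h import *
from scipy.spatial.transform import Rotation as R
s=r.get_state(); M=R.from_euler("xyz",s["eef_rot"],degrees=True).as_matrix()
print("t",round(s["time_s"],2),"tcp",(s["tcp_pos"]*1e3).round(1),"jawyaw",round(np.degrees(np.arctan2(M[1,1],M[0,1])),2),"appr",M[:,0].round(3),"F",s["contact_force"].round(2),"M",s["moment"].round(2),"w",round(s["gripper_width"]*1e3,1),"j6",s["joints"][5].round(0))
E
python3 st.py
```

```text
t 1.6 tcp [437.5 -24.7 118.6] jawyaw 154.31 appr [-0.006 -0.002 -1.   ] F [ 0.12  0.84 -0.1 ] M [-0.01  0.14 -0.05] w 52.5 j6 -48.0
```

carry_out --pt "1 0 -35 0 0 0 60" --pt "1 0 -65 0 0 0 60" --pt "1 0 -82 0 0 0 60" --pt "1 0 -89 0 0 0 60" --pt "1 0 -89 0 0 0 60"

```text
time_s: 2.1
tcp_pos: [0.4404, -0.0259, 0.0326]
eef_rot: [144.0, 89.9, -151.8]
contact_force: [-0.3, -1.0, 0.5]
gripper_width: 0.0526
```

```bash
python3 st.py; python3 -c "
from h import *
for n in P:
    c=r.capture(n); c=c[100:225,200:330] if n=='top' else c[140:275,140:270]
    cv2.imwrite('pics/%s1.png'%n,cv2.resize(c,None,fx=3,fy=3,interpolation=2))
a,b=cv2.imread('pics/top1.png'),cv2.imread('pics/scene1.png')
cv2.imwrite('pics/c1.png',np.hstack([a,b[:375]]))"
```

```text
t 2.1 tcp [440.4 -25.9  32.6] jawyaw 154.18 appr [-0.001 -0.    -1.   ] F [-0.31 -1.01  0.54] M [0.02 0.03 0.03] w 52.6 j6 -48.0
```

View pics/c1.png

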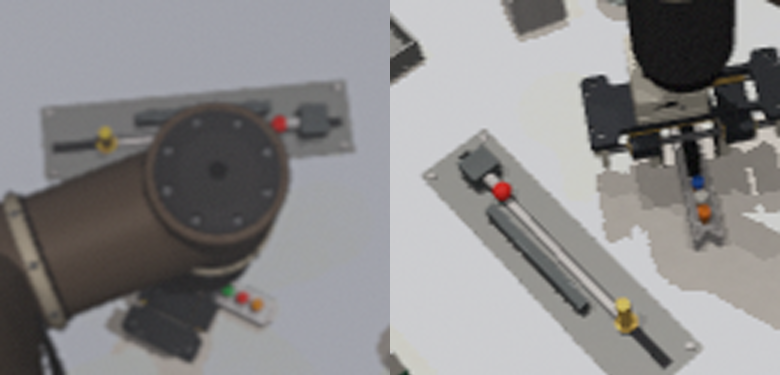

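The scene view (right half) shows the fingers on either side of the handle at about (690,150). I'll close them.

carry_out --pt "0 0 0 0 0 0 25" --pt "0 0 0 0 0 0 15" --pt "0 0 0 0 0 0 5" --pt "0 0 0 0 0 0 0" --pt "0 0 0 0 0 0 0"

```text
time_s: 2.7
tcp_pos: [0.4406, -0.0253, 0.0327]
eef_rot: [-41.8, 90.0, 22.4]
contact_force: [0.6, -0.5, 0.5]
gripper_width: 0.0181
```

carry_out --pt "0 0 0 0 0 0 0" --pt "0 0 0 0 0 0 0" --pt "0 0 2 0 0 0 0" --pt "0 0 5 0 0 0 0" --pt "0 0 5 0 0 0 0"

```text
time_s: 3.2
tcp_pos: [0.4407, -0.0253, 0.0379]
eef_rot: [-45.1, 90.0, 19.1]
contact_force: [-0.5, -0.7, -3.1]
gripper_width: 0.0139
```

```bash
python3 st.py
```

```text
t 3.2 tcp [440.7 -25.3  37.9] jawyaw 154.22 appr [ 0.  0. -1.] F [-0.48 -0.67 -3.08] M [ 0.03  0.   -0.04] w 13.9 j6 -48.0
```

carry_out --pt "20 -1 5 0 0 0 0" --pt "45 -2 6 0 0 0 0" --pt "72 -3 4 0 0 0 0" --pt "93 -4 -1 0 0 0 0" --pt "101 -4 -4 0 0 0 0"

```text
time_s: 3.7
tcp_pos: [0.5435, -0.0294, 0.0331]
eef_rot: [-68.8, 90.0, -4.6]
contact_force: [-0.9, -0.4, -3.9]
gripper_width: 0.0136
```

carry_out --pt "0 0 0 0 0 0 0" --pt "0 0 0 0 0 0 0"

```text
time_s: 3.9
tcp_pos: [0.5402, -0.0296, 0.0331]
eef_rot: [123.8, 89.9, -172.0]
contact_force: [-0.5, -0.4, -3.6]
gripper_width: 0.0141
```

```bash
python3 st.py; python3 -c "
from h import *
c=r.capture('scene')[140:275,140:290]
cv2.imwrite('pics/s2.png',cv2.resize(c,None,fx=5,fy=5,interpolation=2)[:600])
c=r.capture('top');cv2.imwrite('pics/t2.png',c)"
```

```text
t 3.9 tcp [540.2 -29.6  33.1] jawyaw 154.19 appr [-0.002 -0.    -1.   ] F [-0.51 -0.41 -3.61] M [-0.01  0.16  0.05] w 14.1 j6 -43.0
```

View pics/s2.png

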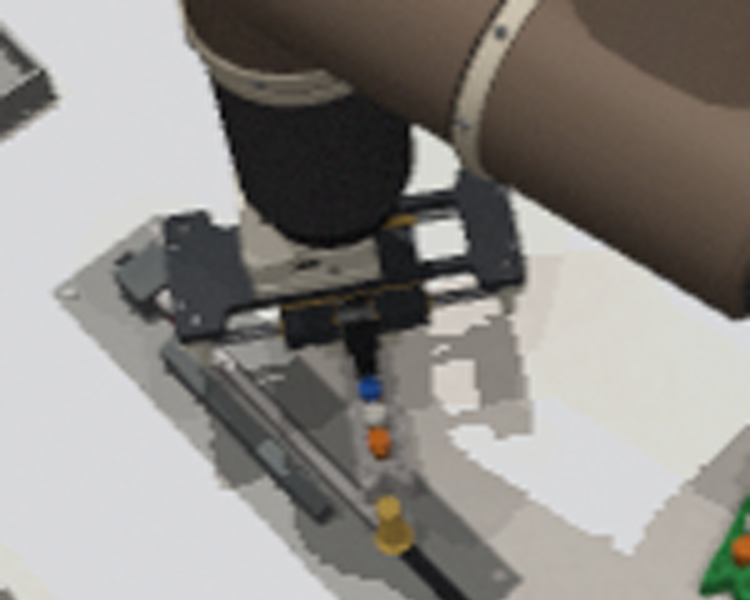

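The carrier's axis (caps at (370,388) and (379,442)) lines up with the post, whose top is at (389,507), with a gap of about 20 mm. I'll advance along the carrier axis.

carry_out --pt "2 4 0 0 0 0 0" --pt "4 8 0 0 0 0 0" --pt "5.5 11 0 0 0 0 0" --pt "6.1 12.6 0 0 0 0 0" --pt "6.1 12.6 0 0 0 0 0" --squeeze 20

```text
time_s: 4.5
tcp_pos: [0.5477, -0.0164, 0.0336]
eef_rot: [-38.4, 90.0, 25.9]
contact_force: [0.1, 0.6, -4.0]
gripper_width: 0.0138
```

carry_out --pt "0.2 0.45 0 0 0 0 0" --pt "0.4 0.9 0 0 0 0 0" --pt "0.65 1.35 0 0 0 0 0" --pt "0.9 1.8 0 0 0 0 0"

```text
time_s: 4.9
tcp_pos: [0.5485, -0.015, 0.0335]
eef_rot: [135.9, 90.0, -159.9]
contact_force: [-0.2, -0.1, -3.5]
gripper_width: 0.0139
```

```bash
python3 st.py
```

```text
t 4.9 tcp [548.5 -15.   33.5] jawyaw 154.21 appr [-0. -0. -1.] F [-0.2  -0.12 -3.47] M [ 0.01  0.01 -0.03] w 13.9 j6 -45.0
```

carry_out --pt "0.2 0.45 0 0 0 0 0" --pt "0.4 0.9 0 0 0 0 0" --pt "0.65 1.35 0 0 0 0 0" --pt "0.9 1.8 0 0 0 0 0"

```text
time_s: 5.3
tcp_pos: [0.5495, -0.0131, 0.0335]
eef_rot: [-51.0, 90.0, 13.2]
contact_force: [0.4, -0.3, -3.5]
gripper_width: 0.0139
```

carry_out --pt "0.2 0.35 0 0 0 0 0" --pt "0.3 0.7 0 0 0 0 0" --pt "0.5 1 0 0 0 0 0" --pt "0.65 1.35 0 0 0 0 0"

```text
time_s: 5.7
tcp_pos: [0.5501, -0.0118, 0.0336]
eef_rot: [-66.0, 90.0, -1.7]
contact_force: [-0.1, -0.3, -3.2]
gripper_width: 0.0138
```

carry_out --pt "0.2 0.35 0 0 0 0 0" --pt "0.3 0.7 0 0 0 0 0" --pt "0.5 1 0 0 0 0 0"

```text
time_s: 6.0
tcp_pos: [0.5506, -0.0108, 0.0336]
eef_rot: [108.3, 90.0, 172.5]
contact_force: [0.2, 0.1, -3.1]
gripper_width: 0.0139
```

carry_out --pt "0.2 0.35 0 0 0 0 0" --pt "0.3 0.7 0 0 0 0 0" --pt "0.5 1 0 0 0 0 0"

```text
time_s: 6.3
tcp_pos: [0.5508, -0.0102, 0.0335]
eef_rot: [153.0, 90.0, -142.8]
contact_force: [-1.1, -3.3, -1.6]
gripper_width: 0.0139
```

carry_out --pt "0.1 0.2 0 0 0 0 0" --pt "0.2 0.4 0 0 0 0 0" --pt "0.2 0.4 0 0 0 0 0"

```text
time_s: 6.6
tcp_pos: [0.5507, -0.0101, 0.0336]
eef_rot: [151.2, 89.9, -144.6]
contact_force: [-0.9, -5.3, -1.0]
gripper_width: 0.0139
```

```bash
python3 st.py; python3 -c "
from h import *
c=r.capture('scene');cv2.imwrite('pics/s3.png',c)
c=c[140:275,140:290]
cv2.imwrite('pics/s3z.png',cv2.resize(c,None,fx=5,fy=5,interpolation=2)[:600])"
```

```text
t 6.6 tcp [550.7 -10.1  33.6] jawyaw 154.2 appr [-0.001 -0.001 -1.   ] F [-0.93 -5.32 -0.95] M [-1.89  0.48 -0.11] w 13.9 j6 -45.0
```

View pics/s3z.png

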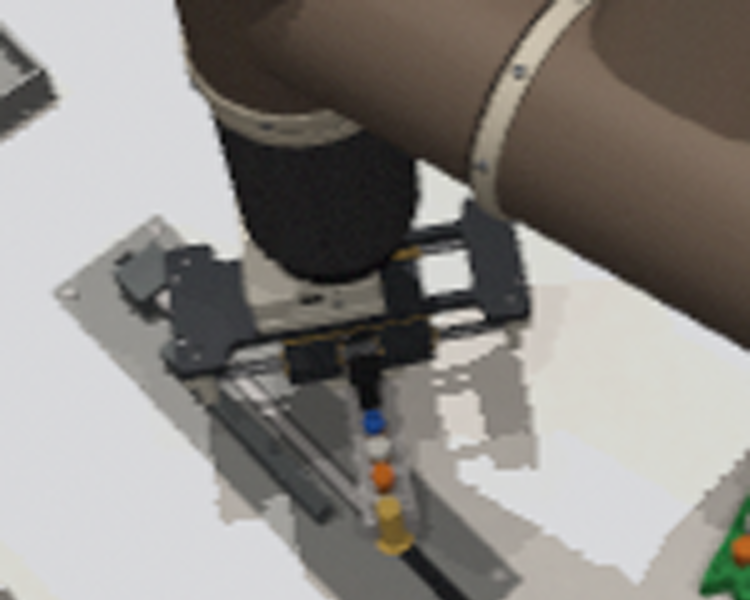

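The post is in the notch (post (392,515), orange cap (383,475)), with about 5 N felt along the axis. Felt and visual post positions agree to about 1 mm. Next is the arc about the post.

```bash
python3 -c "
import numpy as np
L=92.1;t0=-25.8
f=lambda t:np.array([L*np.sin(np.radians(t)),-L*np.cos(np.radians(t))])
def call(ts,b):
    for t in ts: print(t,(f(t)-f(b)).round(1),round(np.radians(t-b),3))
    print()
call([-24.8,-22.8,-20.3,-17.8,-15.3],t0)
call([-12.8,-10.3,-7.8,-5.3,-3.3],-15.3)
call([-2.3,-1.3,-.3,.7,1.7],-3.3)
call([2.7,3.7,4.7,5.7,6.3],1.7)
"
```

```text
-24.8 [ 1.5 -0.7] 0.017
-22.8 [ 4.4 -2. ] 0.052
-20.3 [ 8.1 -3.5] 0.096
-17.8 [11.9 -4.8] 0.14
-15.3 [15.8 -5.9] 0.183

-12.8 [ 3.9 -1. ] 0.044
-10.3 [ 7.8 -1.8] 0.087
-7.8 [11.8 -2.4] 0.131
-5.3 [15.8 -2.9] 0.175
-3.3 [19.  -3.1] 0.209

-2.3 [ 1.6 -0.1] 0.017
-1.3 [ 3.2 -0.1] 0.035
-0.3 [ 4.8 -0.2] 0.052
0.7 [ 6.4 -0.1] 0.07
1.7 [ 8.  -0.1] 0.087

2.7 [1.6 0.1] 0.017
3.7 [3.2 0.2] 0.035
4.7 [4.8 0.3] 0.052
5.7 [6.4 0.4] 0.07
6.3 [7.4 0.5] 0.08
```

carry_out --pt "1.5 -0.7 0 0 0 0.017 0" --pt "4.4 -2.0 0 0 0 0.052 0" --pt "8.1 -3.5 0 0 0 0.096 0" --pt "11.9 -4.8 0 0 0 0.14 0" --pt "15.8 -5.9 0 0 0 0.183 0"

```text
time_s: 7.15
tcp_pos: [0.5666, -0.0163, 0.0334]
eef_rot: [140.8, 89.9, -144.5]
contact_force: [0.1, -6.2, -2.6]
gripper_width: 0.014
```

```bash
python3 st.py
```

```text
t 7.15 tcp [566.6 -16.3  33.4] jawyaw 164.78 appr [-0.001 -0.001 -1.   ] F [ 0.05 -6.21 -2.65] M [-2.47  0.22 -0.08] w 14.0 j6 -33.0
```

carry_out --pt "3.9 -1.0 0 0 0 0.044 0" --pt "7.8 -1.8 0 0 0 0.087 0" --pt "11.8 -2.4 0 0 0 0.131 0" --pt "15.8 -2.9 0 0 0 0.175 0" --pt "19 -3.1 0 0 0 0.209 0"

```text
time_s: 7.65
tcp_pos: [0.5862, -0.0193, 0.0334]
eef_rot: [160.4, 89.9, -112.8]
contact_force: [1.0, -6.0, -2.7]
gripper_width: 0.014
```

carry_out --pt "0.8 0 0 0 0 0.008 0" --pt "1.6 -0.1 0 0 0 0.017 0" --pt "2.4 -0.1 0 0 0 0.026 0" --pt "3.2 -0.1 0 0 0 0.035 0"

```text
time_s: 8.05
tcp_pos: [0.5893, -0.0195, 0.0335]
eef_rot: [161.7, 89.9, -109.6]
contact_force: [1.2, -7.0, -3.4]
gripper_width: 0.0141
```

```bash
python3 st.py
```

```text
t 8.05 tcp [589.3 -19.5  33.5] jawyaw 178.69 appr [-0.    -0.001 -1.   ] F [ 1.19 -7.   -3.41] M [-2.77 -0.31 -0.16] w 14.1 j6 -18.0
```

carry_out --pt "0.8 0 0 0 0 0.009 0" --pt "1.6 0 0 0 0 0.017 0" --pt "2.4 0 0 0 0 0.026 0" --pt "3.2 0 0 0 0 0.035 0"

```text
time_s: 8.45
tcp_pos: [0.5926, -0.0194, 0.0335]
eef_rot: [169.7, 89.9, -99.6]
contact_force: [1.0, -6.2, -3.6]
gripper_width: 0.014
```

carry_out --pt "0.8 0 0 0 0 0.009 0" --pt "1.6 0 0 0 0 0.017 0" --pt "2.4 0.1 0 0 0 0.026 0" --pt "3.2 0.1 0 0 0 0.035 0"

```text
time_s: 8.85
tcp_pos: [0.5941, -0.0194, 0.0333]
eef_rot: [104.5, 89.8, -162.9]
contact_force: [-4.8, -4.8, 0.9]
gripper_width: 0.0144
```

```bash
python3 st.py
```

```text
t 8.85 tcp [594.1 -19.4  33.3] jawyaw -177.37 appr [-0.003 -0.001 -1.   ] F [-4.8  -4.77  0.86] M [-1.83  1.79 -0.44] w 14.4 j6 -14.0
```

carry_out --pt "0.6 0 0 0 0 0.009 0" --pt "1.2 0 0 0 0 0.016 0" --pt "1.8 0.1 0 0 0 0.022 0"

```text
time_s: 9.15
tcp_pos: [0.595, -0.0194, 0.033]
eef_rot: [98.1, 89.7, -168.0]
contact_force: [-5.5, -4.8, 1.1]
gripper_width: 0.0143
```

```bash
python3 st.py
```

```text
t 9.15 tcp [595.  -19.4  33. ] jawyaw -176.13 appr [-0.005 -0.001 -1.   ] F [-5.49 -4.82  1.15] M [-1.68  2.47 -0.52] w 14.3 j6 -13.0
```

carry_out --pt "0.6 0 0 0 0 0.006 0" --pt "1.2 0 0 0 0 0.012 0" --pt "1.8 0.1 0 0 0 0.016 0" --squeeze 30

```text
time_s: 9.45
tcp_pos: [0.5961, -0.0194, 0.0328]
eef_rot: [95.6, 89.7, -169.6]
contact_force: [-8.1, -4.5, 2.6]
gripper_width: 0.0144
```

```bash
python3 st.py; python3 -c "
from h import *
a=r.capture('scene');b=r.capture('top')
z=lambda c:cv2.resize(c,None,fx=4,fy=4,interpolation=2)
cv2.imwrite('pics/c4.png',np.hstack([z(a[170:270,145:245]),z(b[110:210,215:315])]))"
```

```text
t 9.45 tcp [596.1 -19.4  32.8] jawyaw -175.25 appr [-0.006 -0.001 -1.   ] F [-8.13 -4.46  2.59] M [-1.34  3.27 -0.64] w 14.4 j6 -12.0
```

View pics/c4.png

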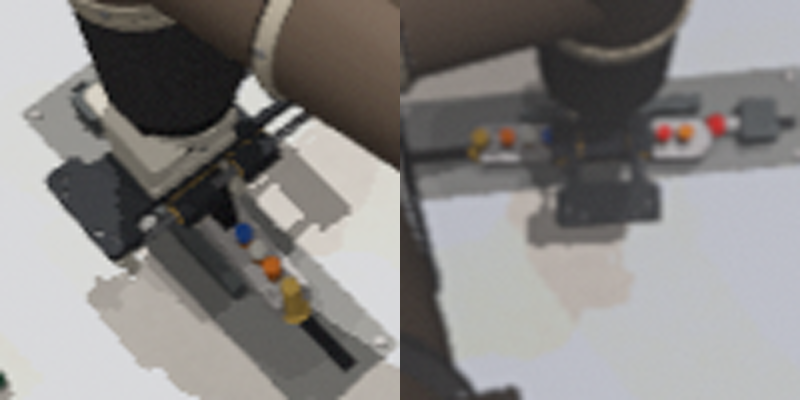

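Run:
```python
from h import *
C=[[0,y,.042] for y in(.072,-.055,-.072)]; S=[[0,y,.042] for y in (.072,.038)]
ct=(np.array([(508,137),(664,132),(685,131.)])-[400,0]+.5)/4-.5+[215,110]
cs=(np.array([(272,267),(243,234.)])+.5)/4-.5+[145,170]
f=lambda p:np.r_[(proj("top",W(p,C))-ct).ravel(),(proj("scene",W(p,S))-cs).ravel()]
a=least_squares(f,[.6,-.02,0.1]); p=a.x
print(p,np.degrees(p[2]),"notch",W(p,[[0,.0939,.012]]),"nose",W(p,[[0,-.095,.012]]),a.fun.round(1))
pl=(np.array([717,125.])-[400,0]+.5)/4-.5+[215,110]
print("ball proj home",proj("top",W([.60118,-.01421,.1094],[[0,.0939-.0058-.1919-d,.013] for d in(0,.007)])),pl)
```

```text
[ 0.59633185 -0.0195486   0.03916241] 2.243840609265226 notch [[0.59265544 0.0742794  0.012     ]] nose [[ 0.60005133 -0.11447576  0.012     ]] [-0.2 -0.5  0.1 -0.1  0.1  0.   0.1 -0.1  0.3 -0.3]
ball proj home [[292.95678869 141.11427713]
 [295.04851744 140.92298607]] [293.875 140.875]
```

carry_out --pt "0.7 0 0.2 0 0 0.01 0" --pt "1.4 0 0.4 0 0 0.02 0" --pt "2.1 0.1 0.4 0 0 0.027 0"

```text
time_s: 9.85
tcp_pos: [0.5972, -0.0193, 0.0327]
eef_rot: [91.6, 89.6, -172.1]
contact_force: [-11.0, -3.1, 3.2]
gripper_width: 0.0145
```

```bash
python3 st.py
```

```text
t 9.85 tcp [597.2 -19.3  32.7] jawyaw -173.72 appr [-0.008 -0.001 -1.   ] F [-11.03  -3.06   3.18] M [-1.    4.15 -0.81] w 14.5 j6 -10.0
```

carry_out --pt "0 0 0.6 0 0 0 0" --pt "0.3 0 1.2 0 0 0 0" --pt "0.8 0 1.2 0 0 0 0"

```text
time_s: 10.15
tcp_pos: [0.5978, -0.0191, 0.0333]
eef_rot: [89.7, 89.5, -174.0]
contact_force: [-9.4, -1.7, -2.2]
gripper_width: 0.014
```

```bash
python3 st.py
```

```text
t 10.15 tcp [597.8 -19.1  33.3] jawyaw -173.75 appr [-0.008 -0.001 -1.   ] F [-9.41 -1.69 -2.23] M [-0.83  3.48 -0.65] w 14.0 j6 -10.0
```

carry_out --pt "0.6 0.1 0 0 0 0 0" --pt "1.2 0.1 0.2 0 0 0 0" --pt "1.8 0.1 0.2 0 0 0 0"

```text
time_s: 10.45
tcp_pos: [0.601, -0.0187, 0.0337]
eef_rot: [90.8, 89.7, -172.9]
contact_force: [-3.6, -2.0, -7.7]
gripper_width: 0.0138
```

```bash
python3 st.py
```

```text
t 10.45 tcp [601.  -18.7  33.7] jawyaw -173.68 appr [-0.006 -0.001 -1.   ] F [-3.65 -1.96 -7.7 ] M [-1.12  1.48 -0.17] w 13.8 j6 -10.0
```

carry_out --pt "0.3 0 -0.5 0 0 0 0" --pt "0.6 0 -1 0 0 0 0" --pt "0.8 0 -1.3 0 0 0 0"

```text
time_s: 10.75
tcp_pos: [0.6024, -0.0187, 0.0334]
eef_rot: [97.6, 89.7, -165.9]
contact_force: [-8.1, -2.9, 0.7]
gripper_width: 0.014
```

```bash
python3 st.py
```

```text
t 10.75 tcp [602.4 -18.7  33.4] jawyaw -173.57 appr [-0.005 -0.001 -1.   ] F [-8.14 -2.9   0.67] M [-1.13  3.1   0.27] w 14.0 j6 -10.0
```

carry_out --pt "0.2 0 -0.4 0 0 0 0" --pt "0.3 0 -0.8 0 0 0 0" --pt "0.3 0 -0.8 0 0 0 0"

```text
time_s: 11.05
tcp_pos: [0.6026, -0.0188, 0.0331]
eef_rot: [99.7, 89.7, -163.9]
contact_force: [-8.7, -3.7, 4.1]
gripper_width: 0.0142
```

```bash
python3 st.py; python3 -c "
from h import *
a=r.capture('scene');b=r.capture('top')
z=lambda c:cv2.resize(c,None,fx=4,fy=4,interpolation=2)
cv2.imwrite('pics/c5.png',np.hstack([z(a[170:270,145:245]),z(b[110:210,215:315])]))"
```

```text
t 11.05 tcp [602.6 -18.8  33.1] jawyaw -173.56 appr [-0.005 -0.001 -1.   ] F [-8.69 -3.72  4.13] M [-1.12  3.54  0.26] w 14.2 j6 -10.0
```

View pics/c5.png

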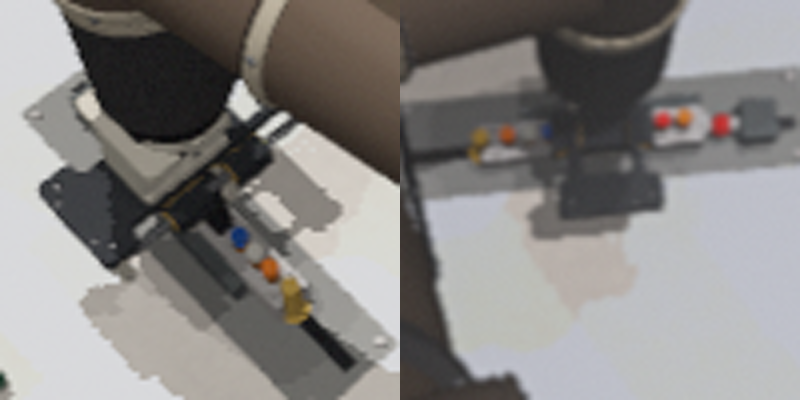

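The carrier is along the fence: top-view caps run from (508,134) to (685,117), roughly parallel to the dock, and the ball is pressed back to (721,124). I'll ease the preload, then release.

carry_out --pt "-0.4 0 0.2 0 0 0 0" --pt "-0.9 -0.3 0.5 0 0 0 0" --pt "-0.9 -0.3 0.5 0 0 0 0" --squeeze 10

```text
time_s: 11.45
tcp_pos: [0.6026, -0.0188, 0.0332]
eef_rot: [96.2, 89.8, -167.4]
contact_force: [-5.9, -2.7, -2.9]
gripper_width: 0.0139
```

```bash
python3 st.py
```

```text
t 11.45 tcp [602.6 -18.8  33.2] jawyaw -173.59 appr [-0.003 -0.001 -1.   ] F [-5.95 -2.69 -2.87] M [-1.08  2.08  0.1 ] w 13.9 j6 -10.0
```

Position held while the force dropped. I'll open the fingers partway.

carry_out --pt "0 0 0 0 0 0 20" --pt "0 0 0 0 0 0 26" --pt "0 0 0 0 0 0 36" --pt "0 0 0 0 0 0 40" --pt "0 0 0 0 0 0 40"

```text
time_s: 11.95
tcp_pos: [0.605, -0.018, 0.0342]
eef_rot: [-83.0, 89.9, 13.4]
contact_force: [-1.1, -0.1, 0.8]
gripper_width: 0.0344
```

```bash
python3 st.py
```

```text
t 11.95 tcp [605.  -18.   34.2] jawyaw -173.57 appr [ 0.002  0.    -1.   ] F [-1.08 -0.06  0.83] M [ 0.01  0.09 -0.03] w 34.4 j6 -10.0
```

carry_out --pt "-2 0 8 0 0 0 40" --pt "-2 0 30 0 0 0 40" --pt "-2 0 65 0 0 0 40" --pt "-2 0 110 0 0 0 40" --pt "-2 0 155 0 0 0 40"

```text
time_s: 12.45
tcp_pos: [0.6018, -0.0184, 0.1909]
eef_rot: [148.4, 90.0, -115.2]
contact_force: [1.2, 0.2, 0.5]
gripper_width: 0.0349
```

carry_out --pt "0 -40 20 0 0 0 40" --pt "-10 -90 20 0 0 0 40" --pt "-30 -135 20 0 0 0 40" --pt "-50 -180 20 0 0 0 40" --pt "-70 -225 20 0 0 0 40"

```text
time_s: 12.95
tcp_pos: [0.5312, -0.2448, 0.2097]
eef_rot: [-107.0, 89.9, -10.5]
contact_force: [1.1, 0.2, 0.8]
gripper_width: 0.035
```

carry_out --pt "-20 -45 0 0 0 0 40" --pt "-40 -90 0 0 0 0 40" --pt "-60 -135 0 0 0 0 40" --pt "-80 -180 0 0 0 0 40" --pt "-80 -180 0 0 0 0 40"

```text
time_s: 13.45
tcp_pos: [0.4493, -0.4277, 0.2091]
eef_rot: [149.2, 90.0, -114.6]
contact_force: [-0.3, 0.4, -0.6]
gripper_width: 0.0356
```

```bash
python3 st.py; python3 -c "
from h import *
a=r.capture('scene');b=r.capture('top')
cv2.imwrite('pics/s6.png',a);cv2.imwrite('pics/t6.png',b)
z=lambda c:cv2.resize(c,None,fx=4,fy=4,interpolation=2)
cv2.imwrite('pics/c6.png',np.hstack([z(a[170:270,145:245]),z(b[110:210,215:315])]))
cv2.imwrite('pics/w6.png',np.hstack([cv2.resize(a,None,fx=.78,fy=.78),cv2.resize(b,None,fx=.78,fy=.78)]))"
```

```text
t 13.45 tcp [ 449.3 -427.7  209.1] jawyaw -173.87 appr [-0.    -0.001 -1.   ] F [-0.28  0.38 -0.59] M [0.08 0.08 0.02] w 35.6 j6 32.0
```

View pics/c6.png

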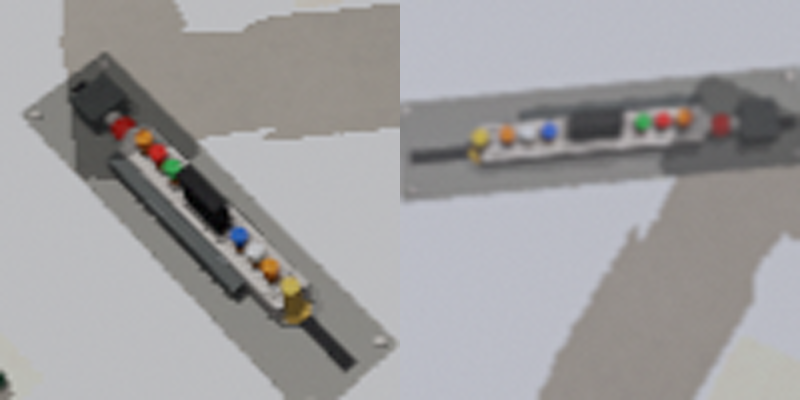

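View pics/w6.png

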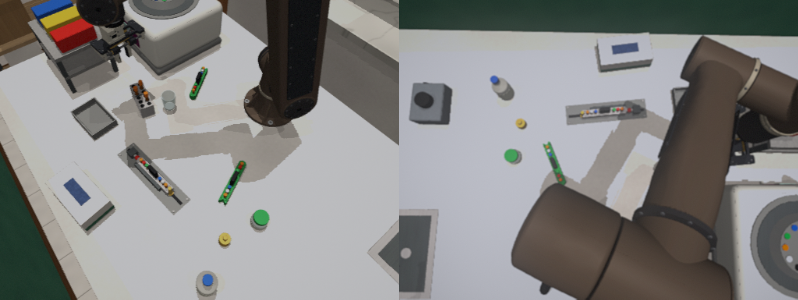

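The carrier sits in the dock, post in the notch, nose on the plunger, and everything else in place. Now a numeric check of flushness.

Run:
```python
from h import *
C=[[0,y,.042] for y in(.072,.055,.038,-.038,-.055,-.072)]
ct=(np.array([(508,134),(528,132),(549,131),(643,122),(664,120),(685,117.)])-[400,0]+.5)/4-.5+[215,110]
cs=(np.array([(270,268),(256,252),(240,236),(172,168),(157,153),(144,138.)])+.5)/4-.5+[145,170]
f=lambda p:np.r_[(proj("top",W(p,C))-ct).ravel(),(proj("scene",W(p,C))-cs).ravel()]
a=least_squares(f,[.6,-.02,0.1]);p=a.x;print(p*[1e3,1e3,57.3],a.fun.round(1))
d=np.array([.60118,-.01421,.1094]);c,s=np.cos(d[2]),np.sin(d[2]);v=p[:2]-d[:2]
print("in dock mm",1e3*(c*v[0]+s*v[1]),1e3*(c*v[1]-s*v[0]),"rel yaw",57.3*(p[2]-d[2]))
A,B=[cv2.cvtColor(cv2.imread(x),6).astype(int) for x in("pics/scene0.png","pics/s6.png")]
# bystander drift: phase correlation of patches, scene view
for n,(x,y) in dict(stand=(182,128),beaker=(216,129),tray=(121,152),jar=(334,281),weight=(288,306),spray=(265,363)).items():
    q=[I[max(y-20,0):y+20,x-20:x+20].astype(np.float32) for I in(A,B)]
    print(n,np.round(cv2.phaseCorrelate(*q),2) if 0 else np.round(cv2.phaseCorrelate(*q)[0],2))
```

```text
[602.81549825 -19.55559417   6.52081247] [-0.1 -0.1  0.2 -0.1  0.1 -0.3  0.  -0.3 -0.  -0.3 -0.  -0.   0.2 -0.3
 -0.2 -0.2 -0.1 -0.1  0.3 -0.   0.5  0.1  0.2  0.2]
in dock mm 1.0420787186076415 -5.49220388213225 rel yaw 0.25219247392620986
stand [0.34 0.04]
beaker [-0.11  0.42]
tray [ 0.02 -0.04]
jar [-0.   -0.01]
weight [-0.01  0.01]
spray [-0.03  0.  ]
```

```bash
python3 -c "
from plant import r
print(r.close_job(), r.get_state()['time_s'])"
```

```text
the job is handed in; nothing more can be done
the job is handed in; nothing more can be done
```

The carrier is docked and the job is handed in; the last clock reading was 13.45 s, against the 51 s limit.

**What I did:** I gripped the carrier by its handle and brought the notch to the post at about 32° to the fence. I leaned on the post until I felt about 5 N, then swung the carrier about the post past the plunger until it met the fence. The wrist force along the bench stayed at or below about 11.5 N at every reading, though I only read it at the end of each move. I then eased off, let go and moved the arm away.

**Last checks:**
- **Pose:** the camera fit puts the carrier parallel to the dock within 0.25°. It puts the carrier 1 mm to the fence side of home, within the roughly 2 mm calibration error. The post is about 5.5 mm from mid-slot, towards the plunger.
- **Seating:** the pictures show the post in the notch, the plunger pressed back and the carrier clear of the gripper. I judged "flat on the bench" from the pictures and from the gripper height at release (0.5 mm above the pick-up height).
- **Other things:** the tray, jar, weight and spray show no movement. The tube stand and beaker patches differ by up to 0.4 px. I put that down to the arm's shadow and did not check it further.

**One thing that didn't track cleanly:** during the push past the plunger, the handle turned about 2° in the pads and the carrier briefly pressed on the bench with about 7 N. I lifted the tool slightly and it went in. The notch was on the post in the pictures taken during and after the push.

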